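Tighten the music stand clamp's wing screw with fingertip strokes

TASK

The wing screw on the grey music stand clamp is loose. With the fingertips, push its wings round clockwise (seen from above), stroke after stroke, until the screw is fully tight and its foot bears on the wooden ledge strip, then take the hand away. Only push the wings, never pinch or grip the screw, and leave the boxes, harmonica, frog and bridge where they are.

Things in the scene. Friction and masses are not known exactly. Their poses are not given: they have to be found in the camera images.
- clamp: Grey plastic C-shaped music stand clamp, fixed to the tray table. Origin on the table under the vertical screw axis; z up; x from the screw to the column. Base plate 115 x 80 x 10 mm; wooden ledge strip 30 x 160 mm along y in the jaws, top at 18 mm; column 30 x 34 mm at x 30 to 60; upper arm 28 mm wide, x -18 to 62, top at 52 mm, with a 26 mm collar round the screw to 54 mm.
- stem_top (a point): Top centre of the steel stem, 18 mm across, on the clamp's column: clamp x 44, y 0, 95 mm above the table; a grey spring clip stands behind it (clamp x 56 to 77, y +-20, up to 100 mm). Wings clear the stem by 4 mm; a finger cannot pass between them, so the wings are pushed in several strokes round the other sides.
- wing_hub (a point): Point on the screw axis at mid-height of the black two-winged screw head above the clamp's arm. Its x axis lies along the wings, z up. The wings form one upright blade, 62 mm tip to tip, 20 mm high (10 mm above and below this point), 9 mm thick. Turning clockwise lowers it 1 mm per rad: 72 mm above the table at joint value 0, 64.5 mm when tight.
- wing_screw (a joint): Turn of the wing screw in rad, growing clockwise seen from above: 0 fully out, 7.5 fully tight against a firm stop (its foot on the ledge strip). It stays where it is left; friction 0.04 N m (about 2 N at the wings) until the stop. The wings lie along the clamp's x axis at 0.
- push_faces: The two faces of the wings that are pushed to turn the screw clockwise: on the +y side of the wing that points along the wing_hub's +x, and on the -y side of the other. 17 x 16 mm each, from 11 to 28 mm off the axis. Origin and axes as wing_hub.
- back_faces: The two opposite faces of the wings; pressing these turns the screw anticlockwise. Touching push_faces and back_faces together is pinching. Origin and axes as wing_hub.
- wing_end_a: Upright outer edge of the wing at wing_hub +x, 31 mm off the axis. Origin and axes as wing_hub.
- wing_end_b: Upright outer edge of the wing at wing_hub -x, 31 mm off the axis. Origin and axes as wing_hub.
- wood_boxes: Bystander: two wooden boxes with sliding lids, the small one on the large one, together 150 x 105 x 95 mm. Origin under its centre.
- harmonica: Bystander: chrome harmonica 102 x 27 x 23 mm lying along its x. Origin under its centre.
- frog: Bystander: glazed ceramic frog, about 55 mm long, 52 mm wide, 52 mm high. Origin under its centre.
- bridge: Bystander: spare bridge, a black nylon bar 10 x 80 x 11 mm along its y. Origin under its centre.

How it is judged:
At the end, for the whole second after the job is handed in: The wing screw is within 0.2 rad of its tight stop (joint above 7.3 of 7.5 rad) and at rest, and the boxes, harmonica, frog and bridge are each within 20 mm of where they started (value of joint wing_screw above 7.3 rad and velocity of joint wing_screw between -0.05 and 0.05 rad/s and distance of each of wood_boxes, harmonica, frog, bridge from where it was at the start of the episode below 0.02 m); the robot touches nothing.
It fails at once if the wings are pinched between the fingers (over 4 N on opposite faces at once) (contact force between the fingers and push_faces above 4 N and contact force between the fingers and back_faces above 4 N).
It fails at once if the screw is gripped across its two wing ends (over 4 N on both at once) (contact force between the fingers and wing_end_a above 4 N and contact force between the fingers and wing_end_b above 4 N).
It fails at once if a bystander is pushed away, lifted or carried (over 20 mm) (distance of any of wood_boxes, harmonica, frog, bridge from where it was at the start of the episode above 0.02 m).
It fails at once if a bystander is tipped over (angle between any of wood_boxes, harmonica, frog, bridge's own z axis and vertical above 0.5 rad).
It also fails if it takes over 51 s, if anything falls off the work surface, if the arm or the gripper's body presses on something with over 40 N, if the wrist force passes 120 N, or if a joint passes its speed limit or range.

ROBOT

A 6-joint arm with a two-finger parallel gripper is mounted at the origin on the work surface. World frame = base frame: x ahead of the robot, y to its left, z up, the work surface at z = 0. Lengths are in m, angles in rad, forces in N, time in s.
With the tool pointing down it reaches from about 0.35 to 0.725 m from the base axis. Payload 4.3 kg.
Tool frame: the origin (TCP) lies on the centre line of the jaws, within the pads' length; the fingertips stand 22 mm ahead of it and the grasp point (between the pads) lies 3 mm ahead of it; y points along the fingers, x is the direction in which the jaws open and shut, and the axes are right-handed (so a half turn about y gives the same grasp; the last joint's range is limited). The gripper opens to 85 mm and grips with 20 to 120 N. Pads are 22 mm wide; open, the fingers measure 114 mm over their backs; the gripper's body (76 mm by 85 mm) begins 54 mm behind the grasp point. The pads swing forward as they close: fully open they stand 13 mm farther back than shut.
Start: joints at [1.009, 0.377, 0.081, 1.274, 0, 1.46], TCP at [0.251, 0.517, 0.253] pointing down, gripper open.
Joint ranges: [-2.72, 2.72], [-0.84, 1.66], [-1.02, 1.22], [-1.77, 2.12], [-1.37, 1.28], [-3.14, 3.14]. Speed limits (rad/s): [2.57, 2.57, 3.14, 3.14, 3.14, 3.14].

INTERFACE

Orientations are given as a unit quaternion [x, y, z, w].
In Python, from workcell import arm gives the robot as it stands.
- The arm moves only by the tool play_rows, never from a script. Its argument "rows" is one flat list of numbers, 5 for each row, row after row: the closure in counts, from 0 (fully open) to 255 (shut), then the shift along the tool's x, y, z in m, then the turn about the tool's y in degrees. A call has exactly 10 rows; each row shifts and turns the commanded pose from where the row before left it, along the tool's axes as they then stand; what a row does not reach is not made up. A row lasts 1/12 s, in which the tool goes at most 41.7 mm and 7.16 degrees, less where a joint would pass 70% of its speed; a pose out of reach is approached as far as the arm can. A call with a gripper value outside its range is refused whole. The fingers move at their own pace and stop on an object; "squeeze" is the grip in N (left out, the last holds). Time passes only in rows, so rows that do not move let the fingers close, or fill a call up. It gives the time, the measured TCP pose, the force and the opening at its end, in the units of the state.
- arm.state(): the state, without advancing time (a new reading comes with each control period).
- arm.camera(name): name is "scene" or "top"; returns a dict with "color" (384x512x3 uint8, blue, green, red), "range_z" (384x512 float32, m along the optical axis (not along the pixel's ray), 0 where there is no reading), "K" (3x3 intrinsics, pixels), "camera_from_world" (4x4, takes a point from world to camera coordinates). Camera axes: x right, y down, z forward; pixel columns grow to the right and rows downward; lengths in m; the calibration is good to about 2 mm. A picture is of the moment at which its call begins.
- arm.job_done(): hands the job in, once; it reports no verdict.
The state is a dict: "t": time; "joint_pos": joint angles; "qd": joint speeds; "effort": joint torques, N m; "tool_pos": TCP position; "eef_rot": TCP orientation; "contact_force": force on the tool from outside, world axes, zero at the start; "wrist_torque": the same for the moment, N m; "opening": finger opening in m.
Only numpy, scipy, OpenCV 4.12 (cv2) and the standard library are available. Lean on these libraries where they do the work, as an engineer would, in place of code of your own. Each camera call takes 0.05 s, during which the arm holds its last target. There are 200 camera calls.

## Working session

There is one attempt and no reset: what is moved stays moved. The work goes in short steps, Python scripts to look and compute and a tool call to move; the robot and the scene stay as the last step left them, time stands still between calls to the robot, and variables do not carry over. Pictures are saved under pics/ and viewed, about 8 in all and at most 12, crops included, and the job is handed in when it is done.

Besides the shell and the picture viewer there is one more tool, called after "Call:" in YAML: its name, and indented under it one key for each argument. play_rows: Moves the arm, as the interface text tells. Its arguments: {"type":"object","properties":{"rows":{"type":"array"},"squeeze":{"type":"number"}},"required":["rows"]}

```bash
mkdir -p pics
cat > h.py <<'E'
from workcell import arm
import numpy as np, cv2
def px2w(c,u,v,z=None):
    K=np.array(c["K"]);T=np.linalg.inv(np.array(c["camera_from_world"]))
    d=T[:3,:3]@np.linalg.inv(K)@np.array([u,v,1.]);o=T[:3,3]
    s=c["range_z"][int(v),int(u)] if z is None else (z-o[2])/d[2]
    return o+s*d
def w2px(c,p):
    q=np.array(c["camera_from_world"])@np.append(p,1);q=np.array(c["K"])@q[:3];return q[:2]/q[2]
E
python3 - <<'E'
from h import *
s=arm.state();print(s)
a=arm.camera("scene");b=arm.camera("top")
cv2.imwrite("pics/a.png",np.vstack([a["color"],b["color"]])[:, :] if 0 else cv2.resize(np.hstack([a["color"],b["color"]]),(800,300)))
cv2.imwrite("pics/top.png",cv2.resize(b["color"],(768,576)))
for c in (a,b):print(c["K"],np.linalg.inv(c["camera_from_world"]).round(3))
E
```

```text
{'t': 0.0, 'joint_pos': array([1.00874711e+00, 3.78058322e-01, 7.96482586e-02, 1.27436742e+00,
       1.52492469e-05, 1.46048762e+00]), 'qd': array([-1.16664207e-05, -9.52372014e-04, -1.42226122e-03,  2.26599121e-03,
        9.29165484e-04,  6.84447431e-04]), 'effort': array([-2.01282278e-04, -4.63603556e+01,  2.69875520e+01,  2.06768716e-02,
       -7.22743465e-06,  1.13087319e-05]), 'tool_pos': array([0.25068618, 0.51682346, 0.25237217]), 'eef_rot': array([ 0.59957612,  0.37468901, -0.37595559, -0.59897748]), 'contact_force': array([-0.27430822,  0.7860296 ,  0.05891894]), 'wrist_torque': array([0.04618622, 0.00407362, 0.03673398]), 'opening': 0.08537125679656565}
[[431.60600823   0.         251.38582457]
 [  0.         431.60600823 189.05179825]
 [  0.           0.           1.        ]] [[ 0.587  0.649 -0.484  1.073]
 [ 0.809 -0.457  0.368 -0.259]
 [ 0.018 -0.607 -0.794  0.803]
 [ 0.     0.     0.     1.   ]]
[[473.84423122   0.         258.35270459]
 [  0.         473.84423122 188.88262512]
 [  0.           0.           1.        ]] [[-0.022 -0.993  0.116  0.47 ]
 [-1.     0.024  0.012  0.051]
 [-0.014 -0.116 -0.993  1.182]
 [ 0.     0.     0.     1.   ]]
```

View pics/a.png

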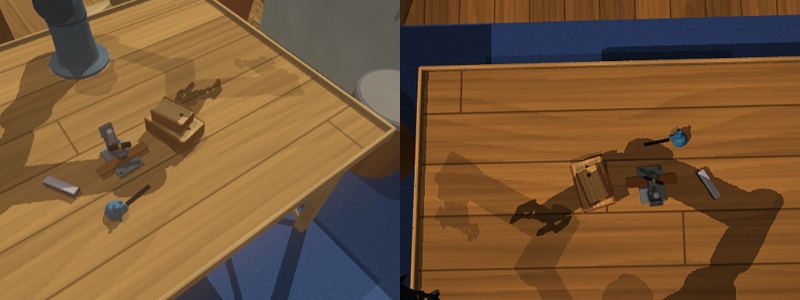

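View pics/top.png

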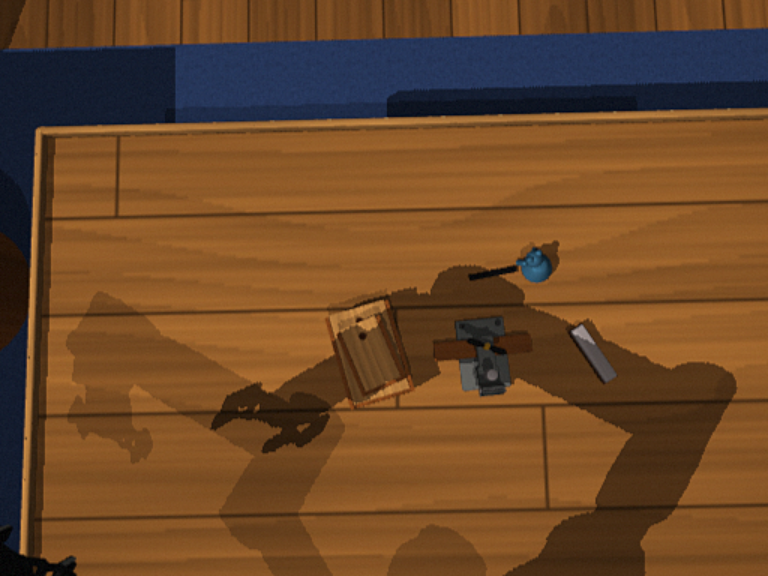

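Side by side, the pictures show the clamp at about (487,350) in the top view (x1.5), with the stem on the robot's side. The boxes are on its left, the harmonica on its right, and the frog and bridge are beyond it. Next I'll view enlarged crops.

Run:
```python
from h import *
a=arm.camera("scene");b=arm.camera("top")
np.savez("cams.npz",a=a,b=b)
p=px2w(b,487/1.5,346/1.5,.08);print(p)
u,v=w2px(a,p).astype(int);print(u,v)
A=a["color"][v-45:v+35,u-40:u+40];B=b["color"][195:275,275:375]
cv2.imwrite("pics/crop.png",np.hstack([cv2.resize(A,(400,400),interpolation=cv2.INTER_CUBIC)[:],cv2.resize(B,(400,320),interpolation=cv2.INTER_CUBIC).__class__ and cv2.copyMakeBorder(cv2.resize(B,(400,320),interpolation=cv2.INTER_CUBIC),0,80,0,0,0)]))
print("A origin",u-40,v-45)
# height map
K=b["K"];vv,uu=np.mgrid[195:275,275:375]
T=np.linalg.inv(b["camera_from_world"]);d=np.stack([(uu-K[0,2])/K[0,0],(vv-K[1,2])/K[1,1],np.ones(uu.shape)],-1)*b["range_z"][195:275,275:375,None]
w=d@T[:3,:3].T+T[:3,3]
for lo,hi in((.072,.088),(.09,.105),(.047,.06),(.014,.024),(.006,.013)):
    m=(w[...,2]>lo)&(w[...,2]<hi)&(np.abs(w[...,1]-p[1])<.1);q=w[m];print(lo,m.sum(),q.mean(0).round(4), q.min(0).round(3),q.max(0).round(3))
    if lo in(.072,.014):
        e=cv2.PCACompute(q[:,:2].astype(np.float32),None)[1];print(e)
```

```text
[ 0.49815655 -0.08703424  0.08      ]
151 183
A origin 111 138
0.072 141 [ 0.4751 -0.0874  0.0788] [ 0.426 -0.116  0.072] [ 0.512 -0.058  0.088]
[[ 0.9911082   0.13305828]
 [-0.13305828  0.9911082 ]]
0.09 116 [ 0.4427 -0.0916  0.0957] [ 0.427 -0.11   0.09 ] [ 0.463 -0.075  0.104]
0.047 281 [ 0.4786 -0.0877  0.0516] [ 0.423 -0.108  0.047] [ 0.517 -0.073  0.06 ]
0.014 591 [ 0.4994 -0.0852  0.0174] [ 0.444 -0.167  0.014] [ 0.541 -0.007  0.023]
[[-0.09303291  0.9956631 ]
 [ 0.9956631   0.09303291]]
0.006 671 [ 0.4961 -0.0857  0.0093] [ 0.41  -0.16   0.006] [ 0.548 -0.003  0.013]
```

View pics/crop.png

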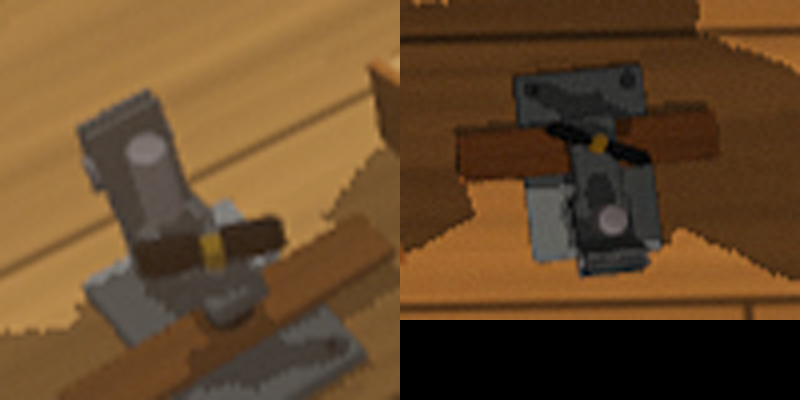

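```bash
cat >> h.py <<'E'
from scipy.spatial.transform import Rotation as R
def tri(a,b,pa,pb):
    P=[np.array(c["K"])@np.array(c["camera_from_world"])[:3] for c in(a,b)]
    X=cv2.triangulatePoints(P[0],P[1],np.float64(pa),np.float64(pb)).ravel();return X[:3]/X[3]
E
python3 - <<'E'
from h import *
d=np.load("cams.npz",allow_pickle=True);a=d["a"].item();b=d["b"].item()
A=lambda u,v:(u/5+111-.4,v/5+138-.4);B=lambda u,v:((u-400)/4+275-.4,v/4+195-.4)
h=tri(a,b,A(213,240),B(598,143));s=tri(a,b,A(147,148),B(613,220))
print("hub top",h,"stem",s)
v=s-h;print(np.hypot(*v[:2])*1e3,np.degrees(np.arctan2(v[1],v[0])))
w=[px2w(b,*B(548,128),.079),px2w(b,*B(650,158),.079)];print(w,(w[0]+w[1])/2)
q=w[0]-w[1];print("wing len, ang",np.hypot(*q[:2]),np.degrees(np.arctan2(q[1],q[0])))
for u,vv in((580,138),(585,138),(560,132),(630,152),(598,143)):
    print("depth pt",px2w(b,*B(u,vv)))
print("stem depth",px2w(b,*B(613,220)), px2w(b,*B(598,143),.079))
st=arm.state();print(R.from_quat(st["eef_rot"]).as_matrix().round(3),st["joint_pos"])
E
```

```text
hub top [ 0.49935924 -0.08626132  0.07171696] stem [ 0.45496913 -0.09049801  0.09242284]
44.591837389262594 -174.5480722740339
[array([ 0.50826121, -0.05728554,  0.079     ]), array([ 0.48962135, -0.11555108,  0.079     ])] [ 0.49894128 -0.08641831  0.079     ]
wing len, ang 0.06117448077625233 72.25988160039151
depth pt [ 0.50209978 -0.07572807  0.07775454]
depth pt [ 0.50202548 -0.07858764  0.07804405]
depth pt [ 0.50587041 -0.06440049  0.0765702 ]
depth pt [ 0.49329668 -0.10388948  0.08087011]
depth pt [ 0.49904935 -0.0863844   0.07493034]
stem depth [ 0.45478521 -0.09063933  0.09558513] [ 0.49894232 -0.08587834  0.079     ]
[[ 0.437 -0.001 -0.9  ]
 [ 0.9   -0.001  0.437]
 [-0.001 -1.     0.   ]] [1.00866272e+00 3.77842733e-01 8.01795856e-02 1.27436132e+00
 2.52109938e-05 1.46050495e+00]
```

Call:
play_rows:
  rows: [255,-0.0209,0,-0.0227,0,255,-0.0209,0,-0.0227,0,255,-0.0209,0,-0.0227,0,255,-0.0209,0,-0.0227,0,255,-0.0209,0,-0.0227,0,255,-0.0209,0,-0.0227,0,255,-0.0209,0,-0.0227,0,255,-0.0209,0,-0.0227,0,255,-0.0209,0,-0.0227,0,255,-0.0209,0,-0.0227,0]
  squeeze: 20

```text
t: 1.03
tool_pos: [0.3641, 0.2287, 0.2532]
eef_rot: [-0.599, -0.375, 0.375, 0.599]
contact_force: [2.0, -0.6, 0.9]
opening: 0.0003
```

Call:
play_rows:
  rows: [255,-0.0209,0,-0.0227,0,255,-0.0209,0,-0.0227,0,255,-0.0209,0.005,-0.0227,0,255,-0.0209,0.005,-0.0227,0,255,-0.0209,0.005,-0.0227,0,255,-0.0209,0.005,-0.0227,0,255,-0.0209,0.005,-0.0227,0,255,-0.0209,0.005,-0.0227,0,255,-0.0209,0.01,-0.0227,0,255,-0.0209,0.01,-0.0227,0]

```text
t: 1.87
tool_pos: [0.4775, -0.0586, 0.2032]
eef_rot: [0.6, 0.375, -0.375, -0.599]
contact_force: [0.5, 0.4, 0.4]
opening: 0.0001
```

Call:
play_rows:
  rows: [255,0,0,0,-7,255,0,0,0,-7,255,0,0,0,-7,255,0,0,0,-7,255,0,0,0,-7,255,0,0,0,-7,255,0,0,0,-7,255,0,0,0,-7,255,0,0,0,-7,255,0,0,0,-7]

```text
t: 2.7
tool_pos: [0.4768, -0.0569, 0.2031]
eef_rot: [0.274, 0.652, -0.652, -0.274]
contact_force: [-0.0, -0.1, -0.9]
opening: 0.0
```

Call:
play_rows:
  rows: [255,0,0,0,-7,255,0,0,0,-7,255,0,0,0,-7,255,0,0,0,-7,255,0,0,0,0,255,0,0,0,0,255,0,0,0,0,255,0,0,0,0,255,0,0,0,0,255,0,0,0,0]

```text
t: 3.53
tool_pos: [0.477, -0.0569, 0.2033]
eef_rot: [0.11, 0.698, -0.698, -0.11]
contact_force: [-0.1, -0.1, 0.5]
opening: 0.0001
```

```bash
cat >> h.py <<'E'
HUB=np.array([.499,-.0862])
def rep():
    s=arm.state();m=R.from_quat(s["eef_rot"]).as_matrix();d=HUB-s["tool_pos"][:2]
    print("t",round(s["t"],2),"pos",s["tool_pos"].round(4),"zang",np.degrees(np.arctan2(m[1,2],m[0,2])).round(1),"F",s["contact_force"].round(1),"Mz",s["wrist_torque"].round(2),"j6",s["joint_pos"][5].round(2),"open",round(s["opening"],4))
    print("TCP rel hub in tool x,z",(-m[:2,0]@d*1e3).round(1),(-m[:2,2]@d*1e3).round(1))
    return s,m
E
python3 - <<'E'
from h import *
s,m=rep()
a=arm.camera("scene");b=arm.camera("top")
p=s["tool_pos"];print(w2px(a,p),w2px(a,p-[0,0,.022]),w2px(b,p))
for k in(0,22,35):print(k,[w2px(a,p-[0,0,k/1e3]+m[:,0]*x+m[:,2]*z).round(1) for x in(-.0145,.0145) for z in(-.011,.011)])
u,v=w2px(a,p).astype(int)
cv2.imwrite("pics/c2.png",np.hstack([cv2.resize(a["color"][v-50:v+70,u-60:u+60],(400,400),interpolation=cv2.INTER_CUBIC),cv2.resize(b["color"][185:265,275:355],(400,400),interpolation=cv2.INTER_CUBIC)]));print(u-60,v-50)
E
```

```text
t 3.53 pos [ 0.477  -0.0569  0.2033] zang -107.9 F [-0.1 -0.1  0.5] Mz [ 0.04  0.02 -0.01] j6 -1.51 open 0.0001
TCP rel hub in tool x,z 29.9 -21.1
[149.81921106 129.7923374 ] [151.69393228 137.73842508] [317.86398192 239.63193925]
0 [array([156.8, 133.7]), array([145.4, 136.1]), array([154.1, 123.6]), array([142.9, 125.9])]
22 [array([158.6, 141.6]), array([147.4, 144. ]), array([155.9, 131.6]), array([144.9, 133.9])]
35 [array([159.6, 146.2]), array([148.5, 148.6]), array([156.9, 136.2]), array([146.1, 138.5])]
89 79
```

View pics/c2.png

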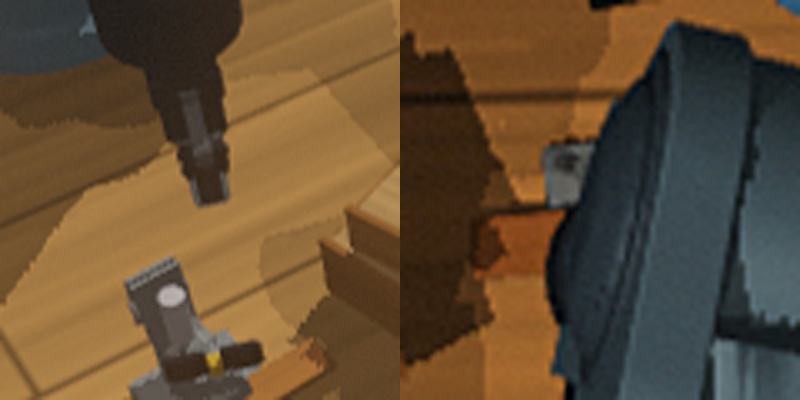

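The crop's left half shows the closed fingertips, tip bottom at about (213,206), roughly 22 mm below the TCP and about 17 mm thick. They are above and beside the wings at (213,358). Going down.

Call:
play_rows:
  rows: [255,0,0.02,0,0,255,0,0.02,0,0,255,0,0.02,0,0,255,0,0.02,0,0,255,0,0.015,0,0,255,0,0.01,0,0,255,0,0.008,0,0,255,0,0.007,0,0,255,0,0,0,0,255,0,0,0,0]

```text
t: 4.47
tool_pos: [0.477, -0.0569, 0.0833]
eef_rot: [0.11, 0.699, -0.698, -0.11]
contact_force: [0.8, -0.2, 0.9]
opening: 0.0003
```

```bash
python3 -c "
from h import *
rep()"
```

```text
t 4.47 pos [ 0.477  -0.0569  0.0833] zang -107.9 F [ 0.8 -0.2  0.9] Mz [-0.01  0.03 -0.01] j6 -1.51 open 0.0003
TCP rel hub in tool x,z 29.9 -21.1
```

Call:
play_rows:
  rows: [255,-0.004,0,0,0,255,-0.004,0,0,0,255,-0.004,0,0,0,255,-0.004,0,0,0,255,-0.0023,0,-0.0014,6,255,-0.0023,0,-0.0014,6,255,-0.0023,0,-0.0014,6,255,-0.0023,0,-0.0014,6,255,-0.0023,0,-0.0014,6,255,-0.0023,0,-0.0014,6]

```text
t: 5.3
tool_pos: [0.5082, -0.0613, 0.0832]
eef_rot: [0.321, 0.63, -0.629, -0.322]
contact_force: [-0.0, 4.4, 0.3]
opening: 0.0
```

```bash
python3 -c "
from h import *
rep()"
```

```text
t 5.3 pos [ 0.5082 -0.0613  0.0832] zang -144.1 F [-0.   4.4  0.3] Mz [ 0.63  0.14 -0.06] j6 -0.87 open 0.0
TCP rel hub in tool x,z 14.8 -22.0
```

Call:
play_rows:
  rows: [255,-0.0023,0,-0.0013,6,255,-0.0023,0,-0.0013,6,255,-0.0023,0,-0.0013,6,255,-0.0023,0,-0.0013,6,255,-0.0023,0,-0.0013,6,255,-0.0023,0,-0.0013,6,255,-0.0023,0,-0.0013,6,255,-0.0023,0,-0.0013,6,255,-0.0023,0,-0.0013,6,255,-0.0023,0,-0.0013,6]

```text
t: 6.13
tool_pos: [0.5257, -0.0813, 0.0835]
eef_rot: [-0.593, -0.386, 0.383, 0.594]
contact_force: [3.0, 2.6, -2.3]
opening: -0.0002
```

Run:
```python
from h import *
rep()
a=arm.camera("scene")
cv2.imwrite("pics/c3.png",cv2.resize(a["color"][110:230,90:210],(600,600),interpolation=cv2.INTER_CUBIC))
```

```text
t 6.13 pos [ 0.5257 -0.0813  0.0835] zang 155.9 F [ 3.   2.6 -2.3] Mz [ 0.55 -0.56 -0.01] j6 0.15 open -0.0002
TCP rel hub in tool x,z 15.3 -22.4
```

View pics/c3.png

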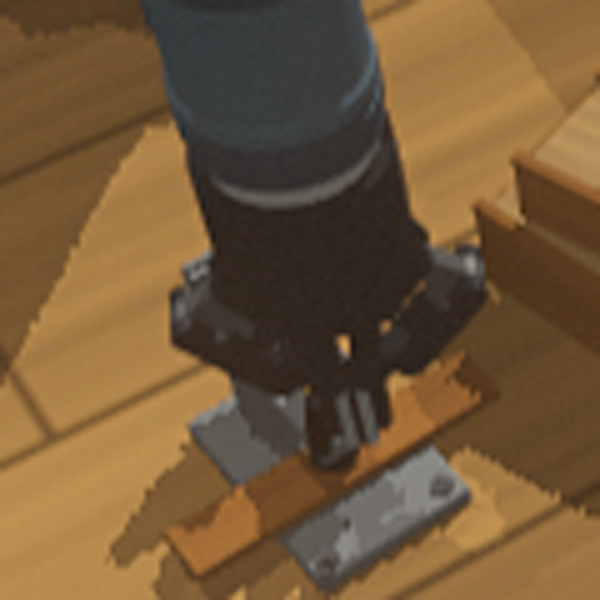

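The crop shows the closed fingertips at (335,455) against the wing in front of the screw. The knuckles are well above the clamp. Continuing.

Call:
play_rows:
  rows: [255,-0.0024,0,-0.0012,6,255,-0.0024,0,-0.0012,6,255,-0.0024,0,-0.0012,6,255,-0.0024,0,-0.0012,6,255,-0.0024,0,-0.0012,6,255,-0.0024,0,-0.0012,6,255,-0.0024,0,-0.0012,6,255,-0.0024,0,-0.0012,6,255,-0.0024,0,-0.0012,6,255,-0.0024,0,-0.0012,6]

```text
t: 7.02
tool_pos: [0.5157, -0.1063, 0.084]
eef_rot: [0.707, 0.038, -0.035, -0.706]
contact_force: [6.0, -1.0, -3.2]
opening: 0.0001
```

```bash
python3 -c "
from h import *
rep()"
```

```text
t 7.02 pos [ 0.5157 -0.1063  0.084 ] zang 95.9 F [ 6.  -1.  -3.2] Mz [-0.27 -0.83 -0.04] j6 1.14 open 0.0001
TCP rel hub in tool x,z 14.6 -21.8
```

Call:
play_rows:
  rows: [255,-0.0023,0,-0.0013,6,255,-0.0023,0,-0.0013,6,255,-0.0023,0,-0.0013,6,255,-0.0023,0,-0.0013,6,255,-0.0023,0,-0.0013,6,255,-0.0023,0,-0.0013,6,255,-0.0023,0,-0.0013,6,255,-0.0023,0,-0.0013,6,255,0,0,0,0,255,0,0,0,0]

```text
t: 7.85
tool_pos: [0.4947, -0.1113, 0.0839]
eef_rot: [0.661, -0.251, 0.252, -0.661]
contact_force: [2.1, -1.4, -0.4]
opening: -0.0
```

```bash
python3 -c "
from h import *
rep()"
```

```text
t 7.85 pos [ 0.4947 -0.1113  0.0839] zang 48.3 F [ 2.1 -1.4 -0.4] Mz [-0.3  -0.42 -0.02] j6 1.95 open -0.0
TCP rel hub in tool x,z 13.4 -21.6
```

Call:
play_rows:
  rows: [255,0.006,0,0,0,255,0,-0.02,0,0,255,0,-0.03,0,0,255,0,-0.03,0,0,255,-0.0165,0,0.0142,0,255,-0.0165,0,0.0142,0,255,-0.0166,0,0.0141,0,255,0,0,0,-7,255,0,0,0,-7,255,0,0,0,-7]

```text
t: 8.68
tool_pos: [0.4888, -0.0491, 0.163]
eef_rot: [-0.696, 0.125, -0.124, 0.696]
contact_force: [-0.4, 0.6, 0.1]
opening: -0.0001
```

Call:
play_rows:
  rows: [255,0,0,0,-7,255,0,0,0,-7,255,0,0,0,-7,255,0,0,0,-7,255,0,0,0,-7,255,0,0,0,-7,255,0,0,0,-7,255,0,0,0,-7,255,0,0,0,-7,255,0,0,0,-7]

```text
t: 9.52
tool_pos: [0.4888, -0.0496, 0.1629]
eef_rot: [-0.641, -0.296, 0.297, 0.642]
contact_force: [-0.6, 0.2, 1.1]
opening: 0.0004
```

Call:
play_rows:
  rows: [255,0,0,0,-7,255,0,0,0,-7,255,0,0,0,-7,255,0,0,0,-7,255,0,0,0,-7,255,0,0,0,-7,255,0,0,0,-7,255,0,0,0,-7,255,0,0,0,-7,255,0,0,0,-7]

```text
t: 10.35
tool_pos: [0.4888, -0.0496, 0.1629]
eef_rot: [-0.355, -0.611, 0.611, 0.356]
contact_force: [-0.6, 0.5, -0.2]
opening: 0.0001
```

Run:
```python
from h import *
rep()
a=arm.camera("scene")
cv2.imwrite("pics/c4.png",cv2.resize(a["color"][110:230,90:210],(600,600),interpolation=cv2.INTER_CUBIC))
```

```text
t 10.35 pos [ 0.4888 -0.0496  0.1629] zang -150.4 F [-0.6  0.5 -0.2] Mz [-0.    0.01  0.02] j6 -0.75 open 0.0001
TCP rel hub in tool x,z 36.8 -9.2
```

View pics/c4.png

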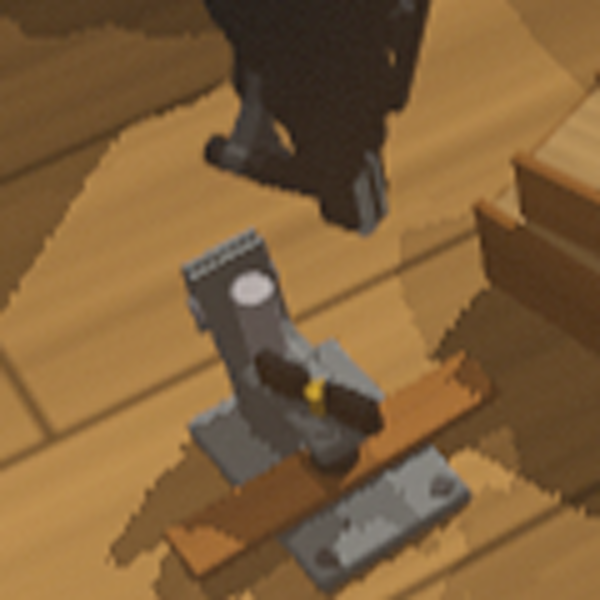

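The crop shows the screw with the hand lifted, wing ends at about (262,362) and (378,415). I'll compute its angle.

Run:
```python
from h import *
a=np.load("cams.npz",allow_pickle=True)["a"].item()
for z in(.066,.075):
    p,q=[px2w(a,u/5+90-.4,v/5+110-.4,z) for u,v in((262,362),(378,412))];d=q-p
    print(p,q,np.hypot(*d[:2]),np.degrees(np.arctan2(d[1],d[0])))
    print(px2w(a,316/5+90-.4,395/5+110-.4,z))
```

```text
[ 0.47252713 -0.0993589   0.066     ] [ 0.52517642 -0.07172054  0.066     ] 0.05946281907378609 27.697322512177614
[ 0.50193276 -0.08887527  0.066     ]
[ 0.47986353 -0.10130428  0.075     ] [ 0.53186981 -0.07400347  0.075     ] 0.05873659187401084 27.69732251217759
[ 0.50891002 -0.09094868  0.075     ]
```

Call:
play_rows:
  rows: [255,0,0,-0.012,0,255,0,0.02,0,0,255,0,0.02,0,0,255,0,0.02,0,0,255,0,0.012,0,0,255,0,0.0075,0,0,255,-0.005,0,0,0,255,-0.005,0,0,0,255,-0.005,0,0,0,255,-0.002,0,0,0]

```text
t: 11.23
tool_pos: [0.5098, -0.06, 0.085]
eef_rot: [0.36, 0.61, -0.609, -0.358]
contact_force: [1.1, 0.4, 1.6]
opening: 0.0003
```

Call:
play_rows:
  rows: [255,-0.0023,0,-0.0018,6,255,-0.0023,0,-0.0018,6,255,-0.0023,0,-0.0018,6,255,-0.0023,0,-0.0018,6,255,-0.0023,0,-0.0018,6,255,-0.0023,0,-0.0018,6,255,-0.0023,0,-0.0018,6,255,-0.0023,0,-0.0018,6,255,-0.0023,0,-0.0018,6,255,-0.0023,0,-0.0018,6]

```text
t: 12.07
tool_pos: [0.5278, -0.0802, 0.085]
eef_rot: [0.616, 0.348, -0.346, -0.616]
contact_force: [0.7, 1.6, -0.7]
opening: -0.0001
```

```bash
python3 -c "
from h import *
rep()"
```

```text
t 12.07 pos [ 0.5278 -0.0802  0.085 ] zang 148.8 F [ 0.7  1.6 -0.7] Mz [ 0.31 -0.29 -0.01] j6 0.27 open -0.0001
TCP rel hub in tool x,z 20.0 -21.6
```

Call:
play_rows:
  rows: [255,-0.0023,0.001,-0.0019,6,255,-0.0023,0.001,-0.0019,6,255,-0.0023,0,-0.0019,6,255,-0.0023,0,-0.0019,6,255,-0.0012,0,-0.0009,3,255,0,0,0,0,255,0,0,0,0,255,0,0,0,0,255,0,0,0,0,255,0,0,0,0]

```text
t: 12.9
tool_pos: [0.5259, -0.0933, 0.082]
eef_rot: [0.679, 0.196, -0.196, -0.679]
contact_force: [2.0, 1.2, 1.2]
opening: 0.0001
```

```bash
python3 -c "
from h import *
rep()"
```

```text
t 12.9 pos [ 0.5259 -0.0933  0.082 ] zang 122.2 F [2.  1.2 1.2] Mz [ 0.03 -0.36  0.02] j6 0.71 open 0.0001
TCP rel hub in tool x,z 19.0 -20.4
```

Now smaller rows until the force rises at the stop.

Call:
play_rows:
  rows: [255,-0.0008,0,-0.0007,2,255,-0.0008,0,-0.0007,2,255,-0.0008,0,-0.0007,2,255,0,0,0,0,255,0,0,0,0,255,0,0,0,0,255,0,0,0,0,255,0,0,0,0,255,0,0,0,0,255,0,0,0,0]

```text
t: 13.73
tool_pos: [0.5244, -0.0963, 0.0817]
eef_rot: [-0.689, -0.16, 0.16, 0.689]
contact_force: [1.7, 0.8, 0.9]
opening: -0.0001
```

Call:
play_rows:
  rows: [255,-0.0008,0,-0.0007,2,255,-0.0008,0,-0.0007,2,255,0,0,0,0,255,0,0,0,0,255,0,0,0,0,255,0,0,0,0,255,0,0,0,0,255,0,0,0,0,255,0,0,0,0,255,0,0,0,0]

```text
t: 14.57
tool_pos: [0.5238, -0.0982, 0.0818]
eef_rot: [-0.694, -0.136, 0.136, 0.694]
contact_force: [3.5, 2.8, -0.7]
opening: -0.0001
```

Call:
play_rows:
  rows: [255,-0.0008,0,-0.0007,2,255,-0.0008,0,-0.0007,2,255,0,0,0,0,255,0,0,0,0,255,0,0,0,0,255,0,0,0,0,255,0,0,0,0,255,0,0,0,0,255,0,0,0,0,255,0,0,0,0]

```text
t: 15.4
tool_pos: [0.5238, -0.0994, 0.0819]
eef_rot: [-0.698, -0.112, 0.111, 0.699]
contact_force: [6.3, 5.2, -1.6]
opening: 0.0
```

```bash
python3 -c "
from h import *
rep()"
```

```text
t 15.4 pos [ 0.5238 -0.0994  0.0819] zang 108.2 F [ 6.3  5.2 -1.6] Mz [ 0.98 -1.29  0.02] j6 0.95 open 0.0
TCP rel hub in tool x,z 19.5 -20.3
```

Call:
play_rows:
  rows: [255,-0.001,0,0,0,255,-0.001,0,0,0,255,-0.001,0,0,0,255,0,0,0,0,255,0,0,0,0,255,0,0,0,0,255,0,0,0,0,255,0,0,0,0,255,0,0,0,0,255,0,0,0,0]

```text
t: 16.23
tool_pos: [0.5228, -0.0997, 0.0822]
eef_rot: [-0.697, -0.114, 0.109, 0.699]
contact_force: [10.5, 6.7, -4.5]
opening: 0.0
```

```bash
python3 -c "
from h import *
rep()"
```

```text
t 16.23 pos [ 0.5228 -0.0997  0.0822] zang 108.2 F [10.5  6.7 -4.5] Mz [ 1.41 -2.17 -0.  ] j6 0.94 open 0.0
TCP rel hub in tool x,z 18.4 -20.3
```

Call:
play_rows:
  rows: [255,0.006,0,0,0,255,0.008,0,0,0,255,0,-0.02,0,0,255,0,-0.03,0,0,255,0,-0.03,0,0,255,0,-0.03,0,0,255,0.02,-0.03,-0.02,0,255,0.02,0,-0.03,0,255,0,0,-0.035,0,255,0,0,-0.035,0]

```text
t: 17.07
tool_pos: [0.6088, -0.1995, 0.2221]
eef_rot: [0.699, 0.111, -0.113, -0.698]
contact_force: [-0.5, 0.5, 0.3]
opening: 0.0001
```

Call:
play_rows:
  rows: [255,0,0,-0.035,0,255,0,0,-0.035,0,255,0,0,-0.02,0,255,0,0,0,0,255,0,0,0,0,255,0,0,0,0,255,0,0,0,0,255,0,0,0,0,255,0,0,0,0,255,0,0,0,0]

```text
t: 17.9
tool_pos: [0.6364, -0.2832, 0.2222]
eef_rot: [0.698, 0.112, -0.112, -0.698]
contact_force: [0.9, -0.4, 0.7]
opening: -0.0001
```

Run:
```python
from h import *
rep()
a=arm.camera("scene");b=arm.camera("top")
cv2.imwrite("pics/c5.png",np.hstack([cv2.resize(a["color"][150:230,100:180],(400,400),interpolation=cv2.INTER_CUBIC),cv2.copyMakeBorder(cv2.resize(b["color"][150:290,200:430],(400,243)),0,157,0,0,0)]))
```

```text
t 17.9 pos [ 0.6364 -0.2832  0.2222] zang 108.2 F [ 0.9 -0.4  0.7] Mz [-0.04  0.04  0.  ] j6 0.74 open -0.0001
TCP rel hub in tool x,z 69.1 -230.0
```

View pics/c5.png

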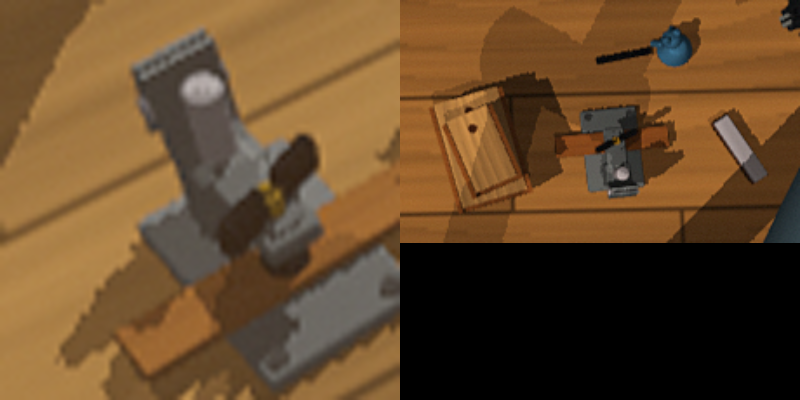

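The left half shows the wings now running from about (228,242) to (308,150). On the right, the bystanders look to be in place. I'll measure the wing angle and how far the bystanders moved.

Run:
```python
from h import *
d=np.load("cams.npz",allow_pickle=True);a=arm.camera("scene");b=arm.camera("top");b0=d["b"].item()
p,q=[px2w(a,u/5+100-.4,v/5+150-.4,.0745) for u,v in((229,240),(306,150))];e=q-p
print(p,q,np.hypot(*e[:2]),np.degrees(np.arctan2(e[1],e[0])))
print(px2w(a,271/5+100-.4,192/5+150-.4,.0745))
cv2.imwrite("pics/c6.png",cv2.resize(b["color"][205:265,295:355],(600,600),interpolation=cv2.INTER_CUBIC))
for n,(u,v,w,h) in dict(box=(215,190,65,90),harm=(375,208,45,55),frogbridge=(305,155,70,40)).items():
    t=b0["color"][v:v+h,u:u+w];S=b["color"][v-12:v+h+12,u-12:u+w+12]
    r=cv2.minMaxLoc(cv2.matchTemplate(S,t,cv2.TM_CCOEFF_NORMED));print(n,r[1],np.array(r[3])-12)
```

```text
[ 0.52068543 -0.11456442  0.0745    ] [ 0.49669647 -0.06526701  0.0745    ] 0.054824313402185514 115.94834744256777
[ 0.50831259 -0.08835073  0.0745    ]
box 0.5778272747993469 [0 0]
harm 0.6301811337471008 [0 0]
frogbridge 0.8539670705795288 [0 0]
```

View pics/c6.png

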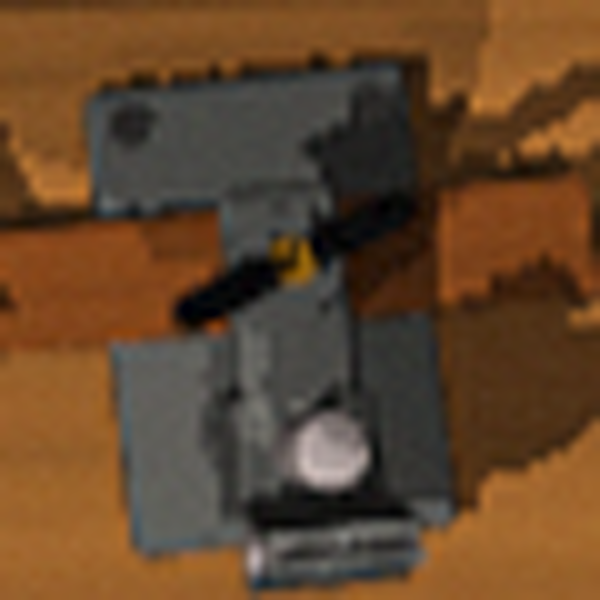

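The wings run from (180,312) to (412,205) in the top crop. That is a line at about 115° in world, against 115.7° expected when tight. Handing in.

```bash
python3 -c "
from h import *
print(arm.job_done())"
```

```text
the job is handed in; nothing more can be done
None
```

The wing screw is tight and the job is handed in. I pushed the wings clockwise with the closed fingertips in two strokes, one on each wing, going round the side away from the stem. The hand then lifted clear, and the arm finished at about 18 s of the 51 s.

- **Tightness:** at the end of the second stroke the push force rose from about 2 N to 12.5 N while the tool hardly moved, which means it was against the stop. Afterwards the wings measured about 115–116° in both cameras, against 115.7° expected at 7.5 rad.
- **Turn count:** the cameras give the wing angle only to within half a turn. The full count relies on the first stroke: it swept past the point where a half-turn-further start would have stopped.
- **Bystanders:** before/after matching showed no shift for the boxes, harmonica, frog or bridge. The match scores were only moderate (0.58–0.85) because the shadows had moved.
- **Contact:** the tool touched nothing at hand-in, with the force reading near zero.
- **What disagreed:** after the first stroke the wing was about 20° further round than the tool pose suggested, so I measured it again before the second stroke. The first height readings of the screw head were also several millimetres low.

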